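# Stow the polishing bar in its bench holder

### The job

Put the polishing bar away: slide it along the bench into the blue holder, brown compound end first, pushing until you feel it come up against the stop hidden inside. Let go and leave it lying there straight and fully home with its red wrapped end sticking out, and do not disturb the red and white wax block.

Things in the scene. Friction and masses are not known exactly. Their poses are not given: they have to be found in the camera images.
- polish_bar: Polishing bar, 35 wide (x), 85 long (y), 27 mm high, about 0.11 kg, lying on the bench. Half in a bright red wrapper (+y end, straight sides: the end to grip), half bare brown compound with a worn, hollowed top (-y end, goes in first). Origin: centre of the underside; z up.
- bar_nose (a point): Middle of the bare brown end face of the polishing bar, 42.5 mm from the bar's origin along its -y and 12 mm above its underside. Axes as the bar's.
- bar_holder: Blue sheet-metal hood fixed to the bench, open towards the robot, no floor. Origin: middle of its mouth at bench height; x points level into the slot, z up. Flared mouth 60 mm wide narrows over 10 mm to a slot 47 wide, 34 high. Outside 90 wide over low screw flanges, 46 deep, 43 high. A hidden fixed rubber stop closes the slot 40 mm behind the mouth; 45 mm of the bar sticks out when home.
- wax_block: Block of wax, red with a white end, 28 x 54 x 18 mm, lying loose on the bench; not needed, to be left alone. Origin: centre of the underside, long side along its y.
Mind the look-alikes: they are no part of the job. Leave any pink look-alike of the bar_holder alone.

How it is judged:
On the way:
1. the brown end of the bar is pressed against the stop inside the holder (contact force between polish_bar and bar_holder above 1 N and x of bar_nose in the frame of bar_holder above 0.035 m and y of bar_nose in the frame of bar_holder between -0.015 and 0.015 m and height (world z) of bar_nose below 0.03 m).
At the end, for the whole second after the job is handed in: The bar lies flat on the bench in the holder, at rest, brown end inside and within 10 mm of the stop, within 15 mm of the slot's middle line sideways and within 12 degrees of the slot's direction, red end sticking out; it has been pressed against the stop once with more than 1 N (x of bar_nose in the frame of bar_holder above 0.03 m and y of bar_nose in the frame of bar_holder between -0.015 and 0.015 m and angle between the y axis of polish_bar and the x axis of bar_holder, either way round below 0.21 rad and angle between polish_bar's own z axis and vertical below 0.15 rad and height (world z) of polish_bar below 0.01 m and linear speed of polish_bar below 0.02 m/s); the robot touches nothing.
It fails at once if the wax block is moved by more than 30 mm (distance of wax_block from where it was at the start of the episode above 0.03 m).
It also fails if it takes over 35 s, if anything falls off the work surface, if the arm or the gripper's body presses on something with over 40 N, if the wrist force passes 120 N, or if a joint passes its speed limit or range.

### The arm

A 7-joint arm with a two-finger parallel gripper is mounted at the origin on a cart in front of the work surface, level with it; the furniture and walls round the work are solid. World frame = base frame: x ahead of the robot, y to its left, z up, the work surface at z = 0. Lengths are in m, angles in rad, forces in N, time in s.
With the tool pointing down it reaches from about 0.425 to 0.925 m from the base axis. Payload 6.8 kg.
Tool frame: the origin (TCP) lies between the finger pads; the fingertips stand 17 mm ahead of it and the grasp point (between the pads) lies 2 mm behind it (robot.finger_overhang is the distance from the TCP to the fingertips, in m); z points along the fingers, y is the line along which they close (so a half turn about z gives the same grasp; the last joint's range is limited). The gripper opens to 88 mm and grips with 3 to 60 N. Pads are 20 mm wide; open, the fingers measure 115 mm over their backs; the gripper's body (75 mm by 178 mm) begins 61 mm behind the grasp point.
Start: joints at [1.101, 0.477, 0.022, 1.555, -0.011, 1.109, -0.083], TCP at [0.239, -0.631, 0.218] pointing down, gripper open.
Joint ranges: [-2.96, 2.96], [-0.34, 2.1], [-1.41, 1.46], [0.24, 2.44], [-1.37, 4.51], [0.17, 1.92], [-2.96, 2.96]. Speed limits (rad/s): [2.39, 2.39, 3.14, 3.14, 3.14, 3.14, 3.14].

### API

Orientations are given as a 3x3 rotation matrix whose columns are the frame's x, y, z axes.
In Python, from workcell import robot gives the robot as it stands.
- The arm moves only by the tool apply_moves, never from a script. Its arguments are lists of equal length, an entry for each row: "delta_pos": the shift along the tool's x, y, z in m, a list of three; "turn": the turn about the tool's z in degrees; "gripper": the gripper's target within -1 to 1 (shut at 1, half-way at 0, fully open at -1). In form: {"delta_pos": [[tx, ty, tz], ...], "turn": [turn, ...], "gripper": [gripper, ...]}. A call has 1 to 5 rows; each row shifts and turns the commanded pose from where the row before left it, along the tool's axes as they then stand; what a row does not reach is not made up. A row lasts 1/12 s, in which the tool goes at most 41.7 mm and 7.16 degrees, less where a joint would pass 70% of its speed; a pose out of reach is approached as far as the arm can. A call with a gripper value outside its range is refused whole. The fingers move at their own pace and stop on an object; the grip force is fixed at half the most. Time passes only in rows, so rows that do not move let the fingers close. It gives the time, the measured TCP pose, the force, the opening and the grip force at its end, in the units of the state.
- robot.get_obs(): the state, without advancing time (a new reading comes with each control period).
- robot.read_camera(name): name is "side" or "top"; returns a dict with "pixels" (420x560x3 uint8, red, green, blue), "mtx" (3x3 intrinsics, pixels), "R" (3x3) and "t" (3): a world point X has camera coordinates R X + t. Camera axes: x right, y down, z forward; pixel columns grow to the right and rows downward; lengths in m; the calibration is good to about 2 mm. A picture is of the moment at which its call begins. There is no depth.
- robot.sign_off(): hands the job in; it is judged then, once.
The state is a dict: "t": time; "joint_positions": joint angles; "joint_vel": joint speeds; "joint_efforts": joint torques, N m; "eef_pos": TCP position; "orientation": TCP orientation; "contact_force": force on the tool from outside, world axes, zero at the start; "wrist_torque": the same for the moment, N m; "finger_gap": finger opening in m; "gripper_force": force on a finger pad.
Only numpy, scipy, OpenCV 4.12 (cv2) and the standard library are available. Lean on these libraries where they do the work, as an engineer would, in place of code of your own. Each camera call takes 0.05 s, during which the arm holds its last target. There are 200 camera calls.

## Working session

There is one attempt and no reset: what is moved stays moved. The work goes in short steps, Python scripts to look and compute and a tool call to move; the robot and the scene stay as the last step left them, time stands still between calls to the robot, and variables do not carry over. Pictures are saved under pics/ and viewed, at most 10 in all, crops included, and the job is handed in when it is done.

Besides the shell and the picture viewer there is one more tool, called by a JSON object that holds its "api" and its "payload", one argument or row to a line. apply_moves: Moves the arm, as the interface text tells. Its arguments: {"type":"object","properties":{"delta_pos":{"type":"array"},"turn":{"type":"array"},"gripper":{"type":"array"}},"required":["delta_pos","turn","gripper"]}

```bash
mkdir -p pics; python3 - <<'E'
from workcell import robot
import cv2,numpy as np
for n in("top","side"):
    c=robot.read_camera(n);cv2.imwrite(f"pics/{n}0.png",c["pixels"][:,:,::-1]);print(n,c["mtx"].tolist(),np.round(c["R"],3).tolist(),c["t"])
o=robot.get_obs();print(o["t"],o["eef_pos"],np.round(o["orientation"],3),o["finger_gap"])
E
```

```text
top [[424.3038027816123, 0.0, 281.44247074991176], [0.0, 424.3038027816123, 211.83334181813342], [0.0, 0.0, 1.0]] [[-0.11, -0.994, 0.0], [-0.963, 0.106, -0.249], [0.248, -0.027, -0.968]] [0.10325269 0.47482454 0.78404758]
side [[444.95062218061616, 0.0, 283.90613406819165], [0.0, 444.95062218061616, 207.89431652850595], [0.0, 0.0, 1.0]] [[-0.999, -0.048, -0.012], [-0.024, 0.679, -0.734], [0.044, -0.732, -0.679]] [ 4.66193661e-01 -5.22047691e-04  8.89176153e-01]
0.1 [ 0.2386989  -0.63079746  0.21758776] [[ 0.935  0.354 -0.001]
 [ 0.354 -0.935  0.001]
 [-0.    -0.002 -1.   ]] 0.08810469411275222
```

View pics/top0.png

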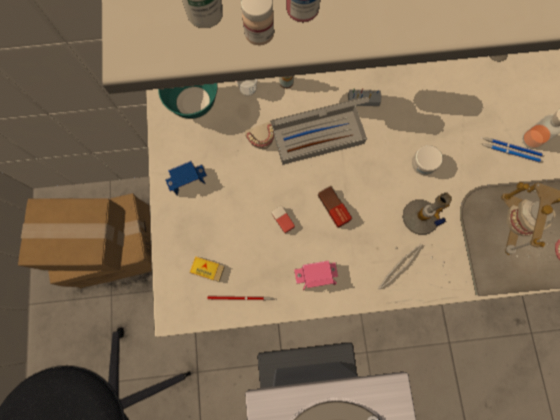

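View pics/side0.png

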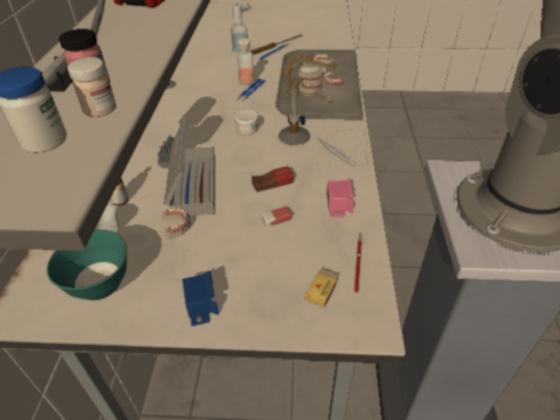

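The top image shows four candidates:
- Bar: brown/red at (335,207).
- Wax look-alike: red/white at (283,220).
- Blue holder: (186,176).
- Pink decoy holder: (318,274).

By the description I choose the bar at (335,207) and the blue holder at (186,176). I'll check both in one close crop.

```bash
cat >h.py <<'E'
from workcell import robot
import cv2,numpy as np
def ray(c,u,v,z):
    d=c["R"].T@np.linalg.inv(c["mtx"])@[u,v,1]; o=-c["R"].T@c["t"]
    return (o+d*(z-o[2])/d[2])[:2]
def proj(c,X):
    p=c["mtx"]@(c["R"]@np.asarray(X,float)+c["t"]); return p[:2]/p[2]
E
python3 - <<'E'
import cv2,numpy as np
t=cv2.imread("pics/top0.png");s=cv2.imread("pics/side0.png")
f=lambda im,u,v:cv2.resize(im[v:v+50,u:u+66],None,fx=6,fy=6,interpolation=cv2.INTER_CUBIC)
cv2.imwrite("pics/c1.png",np.vstack([np.hstack([f(t,300,182),f(t,155,150)]),np.hstack([f(s,240,155),f(s,168,272)])]))
E
```

```text
(no output)
```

View pics/c1.png

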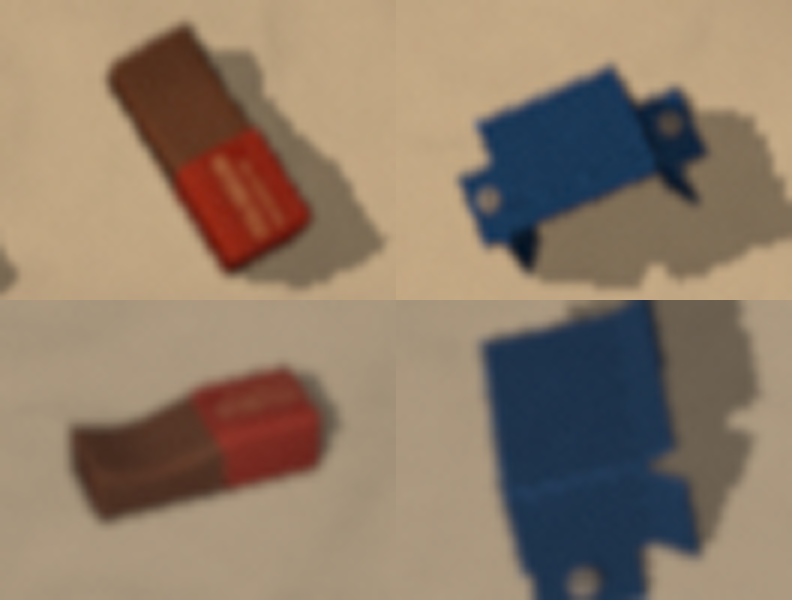

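The crop confirms it. The bar is the brown/red piece with its hollow brown end pointing up-left, and the blue hood opens to the lower right, with flare tips at about (204,183) and (177,195). Next I'll fit both poses to corner points.

```bash
cat >>h.py <<'E'
from scipy.optimize import least_squares
def fit(pts,cams,x0):
    def res(p):
        c,s=np.cos(p[2]),np.sin(p[2]);r=[]
        for n,uv,P in pts:
            P=np.array(P)/1000.; r+=list(proj(cams[n],[p[0]+c*P[0]-s*P[1],p[1]+s*P[0]+c*P[1],P[2]])-uv)
        return np.array(r)
    q=least_squares(res,x0,loss="soft_l1",x_scale=[.01,.01,.1]);return q.x,res(q.x).reshape(-1,2)
E
python3 - <<'E'
from h import *
C={n:robot.read_camera(n) for n in("top","side")}
def T(a,b,ox,oy,o2x=0,o2y=0): return np.array([(a-o2x)/6+ox,(b-o2y)/6+oy])
tb=lambda a,b:T(a,b,300,182); th=lambda a,b:T(a,b,155,150,396,0)
sb=lambda a,b:T(a,b,240,155,0,300); sh=lambda a,b:T(a,b,168,272,396,300)
bar=[("top",tb(307,213),(-17.5,42.5,27)),("top",tb(258,130),(-17.5,0,27)),("top",tb(178,170),(17.5,0,27)),("top",tb(188,25),(-17.5,-42.5,27)),("top",tb(108,75),(17.5,-42.5,27)),("top",tb(230,272),(17.5,42.5,0)),
("side",sb(105,520),(17.5,-42.5,0)),("side",sb(318,465),(17.5,42.5,0)),("side",sb(318,408),(17.5,42.5,27)),("side",sb(288,367),(-17.5,42.5,27)),("side",sb(195,388),(-17.5,0,27)),("side",sb(215,435),(17.5,0,27))]
hol=[("top",th(690,200),(0,-30,0)),("top",th(530,268),(0,30,0)),("top",th(478,125),(46,25.5,43)),("top",th(612,67),(46,-25.5,43)),
("side",sh(483,343),(46,-25.5,43)),("side",sh(503,490),(46,25.5,43)),("side",sh(697,555),(0,30,0))]
for n,p,x0 in(("bar",bar,(.5,-.05,2)),("hol",hol,(.55,.25,.2))):
    x,r=fit(p,C,x0);print(n,np.round(x,4),np.degrees(x[2]),np.round(r,1).tolist())
for n,z in((("top",0.018)),("side",.018)):
    print("wax",n,ray(C[n],*((283,220) if n=="top" else (277,215)),z))
print(ray(C["top"],340,70,0.3),ray(C["top"],340,145,.02))
E
```

```text
bar [ 0.4925 -0.063   1.9999] 114.58767421639233 [[2.4, 1.1], [-0.7, -2.1], [-1.5, -0.4], [0.0, -1.3], [-0.8, -1.4], [-0.8, 2.5], [-0.1, 0.5], [1.8, -0.3], [1.8, -0.7], [0.5, -3.1], [-2.4, -2.0], [0.2, -0.3]]
hol [0.568  0.2404 0.3188] 18.267853503783797 [[-1.2, 1.6], [-0.4, 1.3], [-2.6, -0.9], [-2.1, -0.8], [-0.4, -3.3], [-0.3, -2.5], [0.8, -1.8]]
wax top [0.47625098 0.04805214]
wax side [0.47709469 0.05716802]
[ 0.63593829 -0.05691484] [ 0.62877915 -0.09367323]
```

{"api": "apply_moves", "payload": {
  "delta_pos": [
    [0.027, -0.029, 0],
    [0.027, -0.029, 0],
    [0.027, -0.029, 0],
    [0.027, -0.029, 0],
    [0.027, -0.029, 0]
  ],
  "turn": [0, 0, 0, 0, 0],
  "gripper": [-1, -1, -1, -1, -1]
}}

```text
t: 0.62
eef_pos: [0.3142, -0.446, 0.2183]
orientation: [[0.935, 0.354, -0.0], [0.354, -0.935, 0.0], [-0.0, -0.0, -1.0]]
contact_force: [1.2, -0.9, 0.4]
finger_gap: 0.0876
gripper_force: 0.0
```

{"api": "apply_moves", "payload": {
  "delta_pos": [
    [0.027, -0.029, 0],
    [0.027, -0.029, 0],
    [0.027, -0.029, 0],
    [0.027, -0.029, 0],
    [0.027, -0.029, 0]
  ],
  "turn": [0, 0, 0, 0, 0],
  "gripper": [-1, -1, -1, -1, -1]
}}

```text
t: 1.03
eef_pos: [0.389, -0.2627, 0.2186]
orientation: [[0.935, 0.354, 0.0], [0.354, -0.935, -0.0], [0.0, 0.0, -1.0]]
contact_force: [0.7, -0.5, 0.9]
finger_gap: 0.0877
gripper_force: 0.0
```

{"api": "apply_moves", "payload": {
  "delta_pos": [
    [0.027, -0.029, 0.0],
    [0.027, -0.029, 0.01],
    [0.027, -0.029, 0.02],
    [0.027, -0.029, 0.02],
    [0, 0, 0.02]
  ],
  "turn": [0, 0, 0, 0, -3.9],
  "gripper": [-1, -1, -1, -1, -1]
}}

```text
t: 1.45
eef_pos: [0.4502, -0.1149, 0.1512]
orientation: [[0.905, 0.425, 0.004], [0.425, -0.905, 0.002], [0.005, -0.0, -1.0]]
contact_force: [0.5, -1.2, 0.4]
finger_gap: 0.0876
gripper_force: 0.0
```

```bash
cat >>h.py <<'E'
def draw(im,c,p,box,s,org):
    x0,x1,y0,y1,h=box;cc,ss=np.cos(p[2]),np.sin(p[2])
    for z in(0,h):
        q=[proj(c,[p[0]+cc*a-ss*b,p[1]+ss*a+cc*b,z])for a,b in((x0,y0),(x1,y0),(x1,y1),(x0,y1))]
        cv2.polylines(im,[np.int32(np.round((np.array(q)-org+.5)*s))],True,(0,255,0) if z else (255,255,0),1)
def view(cams,items,name,s=5):
    out=[]
    for n,o in items[0]:
        im=cv2.resize(cams[n]["pixels"][o[1]:o[1]+58,o[0]:o[0]+78,::-1],None,fx=s,fy=s,interpolation=cv2.INTER_CUBIC)
        for p,b in items[1]: draw(im,cams[n],p,b,s,np.array(o))
        out.append(im)
    cv2.imwrite(name,np.vstack([np.hstack(out[:2]),np.hstack(out[2:])]))
E
python3 - <<'E'
from h import *
C={n:robot.read_camera(n) for n in("top","side")}
C0={n:dict(C[n],pixels=cv2.imread(f"pics/{n}0.png")[:,:,::-1]) for n in C}
B=(-.0175,.0175,-.0425,.0425,.027);H=(0,.046,-.0255,.0255,.043)
view(C0,([("top",(296,178)),("top",(150,145)),("side",(235,150)),("side",(160,265))],[((.4925,-.063,2.0),B),((.568,.2404,.3188),H)]),"pics/ov.png")
E
```

```text
(no output)
```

View pics/ov.png

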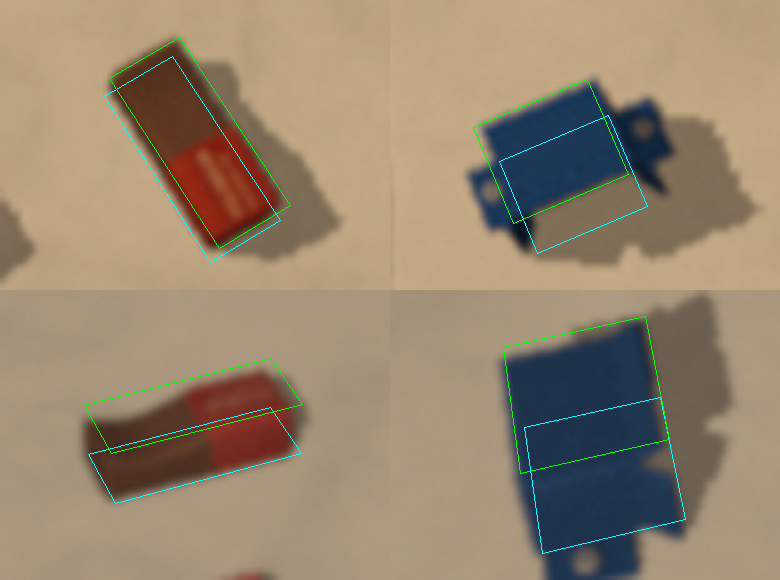

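The overlay matches both objects to about 2 mm in the top view. The side view carries a common offset of roughly 2 px. That is good enough for the flared mouth, so I'll move over the red end and go down.

{"api": "apply_moves", "payload": {
  "delta_pos": [
    [0.018, -0.015, 0.0],
    [0.0175, -0.014, 0.02],
    [0, 0, 0.03],
    [0, 0, 0.02],
    [0, 0, 0]
  ],
  "turn": [0, 0, 0, 0, 0],
  "gripper": [-1, -1, -1, -1, -1]
}}

```text
t: 1.97
eef_pos: [0.4647, -0.0824, 0.0786]
orientation: [[0.91, 0.414, -0.006], [0.414, -0.91, -0.0], [-0.005, -0.002, -1.0]]
contact_force: [-0.6, -0.3, -0.0]
finger_gap: 0.0879
gripper_force: 0.0
```

{"api": "apply_moves", "payload": {
  "delta_pos": [
    [0.007, -0.006, 0.01],
    [0, 0, 0.02],
    [0, 0, 0.015],
    [0, 0, 0.008],
    [0, 0, 0]
  ],
  "turn": [0, 0, 0, 0, 0],
  "gripper": [-1, -1, -1, -1, -1]
}}

```text
t: 2.38
eef_pos: [0.4706, -0.074, 0.0279]
orientation: [[0.91, 0.414, -0.001], [0.414, -0.91, -0.001], [-0.001, 0.0, -1.0]]
contact_force: [-0.2, 0.9, -0.9]
finger_gap: 0.0874
gripper_force: 0.0
```

```bash
python3 - <<'E'
from h import *
C={n:robot.read_camera(n) for n in("top","side")}
o=robot.get_obs();print(o["eef_pos"],o["contact_force"])
B=(-.0175,.0175,-.0425,.0425,.027)
view(C,([("top",(296,165)),("top",(240,185)),("side",(235,150)),("side",(270,130))],[((.4925,-.063,2.0),B)]),"pics/ov2.png")
E
```

```text
[ 0.47156383 -0.07364647  0.02898036] [ 0.31844483  0.50821659 -0.42143538]
```

View pics/ov2.png

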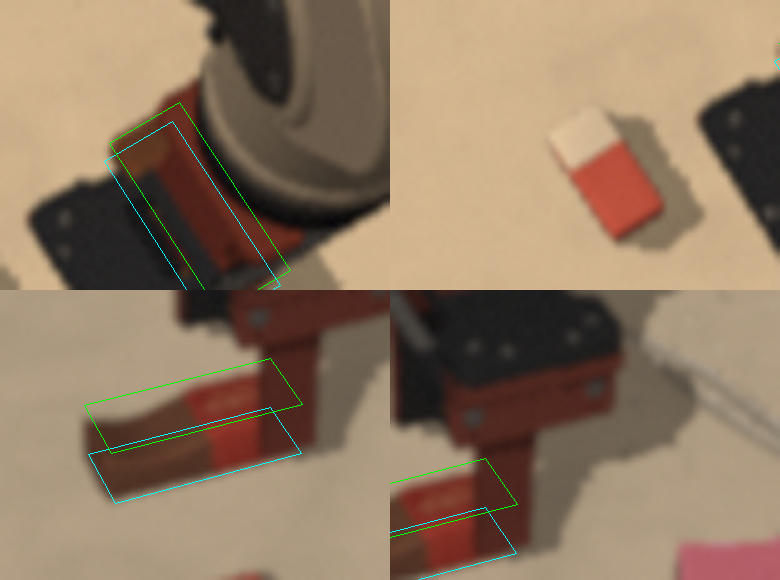

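The fingers straddle the red half, with about 12 mm of red visible ahead of the finger at side pixel (284,230), and the wax is clear. Now I'll go down the last 8 mm and close.

{"api": "apply_moves", "payload": {
  "delta_pos": [
    [0, 0, 0.008],
    [0, 0, 0],
    [0, 0, 0],
    [0, 0, 0],
    [0, 0, 0]
  ],
  "turn": [0, 0, 0, 0, 0],
  "gripper": [-1, -1, 1, 1, 1]
}}

```text
t: 2.9
eef_pos: [0.4711, -0.0728, 0.0201]
orientation: [[0.909, 0.417, 0.0], [0.417, -0.909, -0.0], [0.0, 0.0, -1.0]]
contact_force: [-0.9, -0.1, 0.1]
finger_gap: 0.071
gripper_force: 0.0
```

{"api": "apply_moves", "payload": {
  "delta_pos": [
    [0, 0, 0],
    [0, 0, 0],
    [0, 0, 0],
    [0, 0, 0],
    [0, 0, 0]
  ],
  "turn": [0, 0, 0, 0, 0],
  "gripper": [1, 1, 1, 1, 1]
}}

```text
t: 3.32
eef_pos: [0.471, -0.0728, 0.0199]
orientation: [[0.909, 0.417, 0.0], [0.417, -0.909, -0.0], [-0.0, 0.0, -1.0]]
contact_force: [0.9, 0.0, -1.0]
finger_gap: 0.0378
gripper_force: 0.0
```

{"api": "apply_moves", "payload": {
  "delta_pos": [
    [0, 0, 0],
    [0, 0, 0],
    [0, 0, 0],
    [0, 0, 0],
    [0, 0, 0]
  ],
  "turn": [0, 0, 0, 0, 0],
  "gripper": [1, 1, 1, 1, 1]
}}

```text
t: 3.73
eef_pos: [0.471, -0.0728, 0.0199]
orientation: [[0.909, 0.417, -0.0], [0.417, -0.909, 0.0], [0.0, -0.0, -1.0]]
contact_force: [-0.1, -0.6, -0.5]
finger_gap: 0.0308
gripper_force: 24.7
```

{"api": "apply_moves", "payload": {
  "delta_pos": [
    [0, 0, -0.01],
    [0, 0, -0.02],
    [0, 0, -0.02],
    [0, 0, -0.01],
    [0, 0, 0]
  ],
  "turn": [0, 0, 0, 0, 0],
  "gripper": [1, 1, 1, 1, 1]
}}

```text
t: 4.15
eef_pos: [0.4728, -0.0729, 0.0824]
orientation: [[0.909, 0.416, 0.005], [0.416, -0.909, -0.001], [0.004, 0.003, -1.0]]
contact_force: [0.9, -0.4, -0.0]
finger_gap: 0.0003
gripper_force: 0.0
```

The grip slipped: the gap went to 0 during the lift. Opening and looking.

{"api": "apply_moves", "payload": {
  "delta_pos": [
    [-0.01, 0, -0.03],
    [-0.02, 0, -0.03],
    [-0.03, 0, -0.03],
    [-0.03, 0, 0],
    [0, 0, 0]
  ],
  "turn": [0, 0, 0, 0, 0],
  "gripper": [-1, -1, -1, -1, -1]
}}

```text
t: 4.57
eef_pos: [0.3852, -0.1125, 0.1695]
orientation: [[0.911, 0.413, -0.002], [0.413, -0.911, -0.002], [-0.003, 0.001, -1.0]]
contact_force: [-0.7, 0.0, -1.4]
finger_gap: 0.0301
gripper_force: 0.0
```

```bash
python3 - <<'E'
from h import *
C={n:robot.read_camera(n) for n in("top","side")}
for n in C: cv2.imwrite(f"pics/{n}3.png",C[n]["pixels"][:,:,::-1])
B=(-.0175,.0175,-.0425,.0425,.027)
view(C,([("top",(296,165)),("top",(260,185)),("side",(235,150)),("side",(270,130))],[((.4925,-.063,2.0),B)]),"pics/ov3.png")
E
```

```text
(no output)
```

View pics/ov3.png

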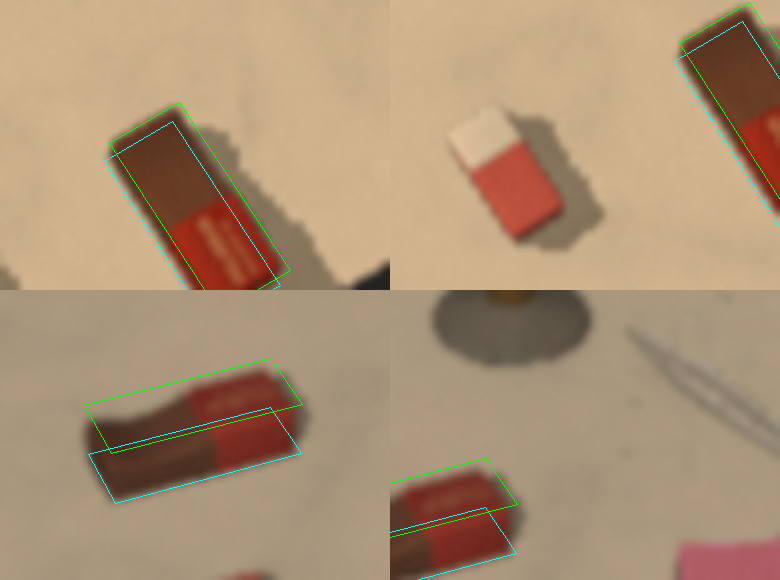

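The bar is still flat where it was (brown end at top px (322,190)), so the fingers slid up off it. I'll regrip a little lower and further forward, and check the grip before moving.

{"api": "apply_moves", "payload": {
  "delta_pos": [
    [0.03, 0, 0],
    [0.034, 0, 0],
    [0.03, 0, 0.02],
    [0, 0, 0.03],
    [0, 0, 0.03]
  ],
  "turn": [0, 0, 0, 0, 0],
  "gripper": [-1, -1, -1, -1, -1]
}}

```text
t: 5.08
eef_pos: [0.4783, -0.0684, 0.0879]
orientation: [[0.908, 0.42, 0.003], [0.42, -0.908, 0.002], [0.003, -0.001, -1.0]]
contact_force: [-0.7, -1.0, -0.6]
finger_gap: 0.0715
gripper_force: 0.0
```

{"api": "apply_moves", "payload": {
  "delta_pos": [
    [0, 0, 0.03],
    [0, 0, 0.02],
    [0, 0, 0.01],
    [0, 0, 0.005],
    [0, 0, 0]
  ],
  "turn": [0, 0, 0, 0, 0],
  "gripper": [-1, -1, -1, -1, -1]
}}

```text
t: 5.5
eef_pos: [0.4751, -0.0702, 0.0233]
orientation: [[0.909, 0.417, -0.002], [0.417, -0.909, 0.001], [-0.001, -0.001, -1.0]]
contact_force: [1.0, 0.1, 0.7]
finger_gap: 0.0879
gripper_force: 0.0
```

{"api": "apply_moves", "payload": {
  "delta_pos": [
    [0, 0, 0.003],
    [0, 0, 0.002],
    [0, 0, 0],
    [0, 0, 0],
    [0, 0, 0]
  ],
  "turn": [0, 0, 0, 0, 0],
  "gripper": [-1, 1, 1, 1, 1]
}}

```text
t: 5.92
eef_pos: [0.4756, -0.071, 0.02]
orientation: [[0.909, 0.417, 0.001], [0.417, -0.909, -0.0], [0.001, 0.001, -1.0]]
contact_force: [-0.5, -1.0, -0.1]
finger_gap: 0.0645
gripper_force: 0.0
```

{"api": "apply_moves", "payload": {
  "delta_pos": [
    [0, 0, 0],
    [0, 0, 0],
    [0, 0, 0],
    [0, 0, 0],
    [0, 0, 0]
  ],
  "turn": [0, 0, 0, 0, 0],
  "gripper": [1, 1, 1, 1, 1]
}}

```text
t: 6.33
eef_pos: [0.475, -0.0709, 0.0194]
orientation: [[0.909, 0.417, -0.0], [0.417, -0.909, -0.0], [-0.0, -0.0, -1.0]]
contact_force: [0.7, -0.5, 0.0]
finger_gap: 0.0315
gripper_force: 28.9
```

{"api": "apply_moves", "payload": {
  "delta_pos": [
    [0, 0, 0],
    [0, 0, 0],
    [0, 0, 0]
  ],
  "turn": [0, 0, 0],
  "gripper": [1, 1, 1]
}}

```text
t: 6.58
eef_pos: [0.4751, -0.0708, 0.0196]
orientation: [[0.909, 0.417, 0.0], [0.417, -0.909, -0.0], [-0.0, 0.0, -1.0]]
contact_force: [-1.4, -0.1, 5.0]
finger_gap: 0.0308
gripper_force: 26.2
```

{"api": "apply_moves", "payload": {
  "delta_pos": [
    [0, 0, 0],
    [0, 0, 0],
    [0, 0, 0]
  ],
  "turn": [0, 0, 0],
  "gripper": [1, 1, 1]
}}

```text
t: 6.83
eef_pos: [0.4751, -0.0709, 0.0195]
orientation: [[0.909, 0.417, 0.0], [0.417, -0.909, -0.0], [0.0, 0.0, -1.0]]
contact_force: [-1.7, 0.2, 6.0]
finger_gap: 0.0306
gripper_force: 26.3
```

The upward reaction means the sides taper, so squeezing wedges the fingers up. I'll slide rather than lift, and hold the gap instead of squeezing. Next I'll work out the corridor past the wax.

```bash
python3 - <<'E'
from h import *
c=robot.read_camera("top")
for n,L,z in(("wax",[(271.6,213.4),(281,206),(294.4,225),(285.6,233)],.018),("tray",[(279,161),(364,144)],.01),("teeth",[(262,150)],.005),("bowl",[(200,117)],.0),("holderflange",[(152+4,150+30),(183,190)],0),("pinktop",[(298,268),(335,262)],.04)):
    print(n,[ray(c,u,v,z).round(3).tolist() for u,v in L])
o=robot.get_obs();print(o["t"],o["finger_gap"],o["gripper_force"],o["contact_force"],o["joint_positions"].round(2) if hasattr(o["joint_positions"],'round') else o["joint_positions"])
E
```

```text
wax [[0.493, 0.07], [0.507, 0.049], [0.463, 0.026], [0.448, 0.046]]
tray [[0.61, 0.042], [0.629, -0.148]]
teeth [[0.642, 0.076]]
bowl [[0.739, 0.208]]
holderflange [[0.6, 0.313], [0.571, 0.255]]
pinktop [[0.371, 0.03], [0.375, -0.044]]
6.8833 0.030722480859413814 26.335559099097736 [-0.9686156   0.10479471  4.60852329] [ 0.26  0.48 -0.29  2.14  0.26  0.55 -1.36]
```

```bash
cat >plan.py <<'E'
from h import *
import sys,json
def plan(wps,n):
    o=robot.get_obs();p=np.array(o["eef_pos"][:2]);R=np.array(o["orientation"]);h=np.degrees(np.arctan2(R[1,0],R[0,0]))
    print(o["t"],p.round(4),round(h,1),o["finger_gap"])
    for (x,y,hh),k in zip(wps,n):
        D=[];Tn=[];p0=p;h0=h
        for i in range(1,k+1):
            q=p0+(np.array([x,y])-p0)*i/k;g=h0+(hh-h0)*i/k;d=q-p;a=np.radians(h)
            D.append([round(d@[np.cos(a),np.sin(a)],3),round(d@[np.sin(a),-np.cos(a)],3),0]);Tn.append(round(h-g,1))
            a_=D[-1];p=p+a_[0]*np.array([np.cos(a),np.sin(a)])+a_[1]*np.array([np.sin(a),-np.cos(a)]);h-=Tn[-1]
        print(D,Tn)
E
python3 -c "
from plan import *
plan([(.52,-.066,57),(.556,-.06,90),(.556,0,90),(.556,.06,90)],[5,5,3,3])"
```

```text
6.8833 [ 0.4751 -0.0708] 24.6 0.030722480859413814
[[np.float64(0.009), np.float64(0.003), 0], [np.float64(0.008), np.float64(0.004), 0], [np.float64(0.008), np.float64(0.004), 0], [np.float64(0.007), np.float64(0.006), 0], [np.float64(0.006), np.float64(0.006), 0]] [np.float64(-6.5), np.float64(-6.4), np.float64(-6.5), np.float64(-6.5), np.float64(-6.5)]
[[np.float64(0.005), np.float64(0.005), 0], [np.float64(0.004), np.float64(0.006), 0], [np.float64(0.004), np.float64(0.007), 0], [np.float64(0.003), np.float64(0.006), 0], [np.float64(0.002), np.float64(0.007), 0]] [np.float64(-6.6), np.float64(-6.6), np.float64(-6.6), np.float64(-6.6), np.float64(-6.6)]
[[np.float64(0.02), np.float64(0.0), 0], [np.float64(0.02), np.float64(0.0), 0], [np.float64(0.019), np.float64(0.0), 0]] [np.float64(0.0), np.float64(0.0), np.float64(0.0)]
[[np.float64(0.02), np.float64(0.0), 0], [np.float64(0.02), np.float64(0.0), 0], [np.float64(0.02), np.float64(0.0), 0]] [np.float64(0.0), np.float64(0.0), np.float64(0.0)]
```

{"api": "apply_moves", "payload": {
  "delta_pos": [
    [0.009, 0.003, 0],
    [0.008, 0.004, 0],
    [0.008, 0.004, 0],
    [0.007, 0.006, 0],
    [0.006, 0.006, 0]
  ],
  "turn": [-6.5, -6.4, -6.5, -6.5, -6.5],
  "gripper": [0.36, 0.36, 0.36, 0.36, 0.36]
}}

```text
t: 7.3
eef_pos: [0.5187, -0.067, 0.0194]
orientation: [[0.54, 0.842, -0.003], [0.842, -0.54, -0.002], [-0.003, -0.002, -1.0]]
contact_force: [-4.8, -1.5, 9.7]
finger_gap: 0.031
gripper_force: 27.7
```

{"api": "apply_moves", "payload": {
  "delta_pos": [
    [0.005, 0.005, 0],
    [0.004, 0.006, 0],
    [0.004, 0.007, 0],
    [0.003, 0.006, 0],
    [0.002, 0.007, 0]
  ],
  "turn": [-6.6, -6.6, -6.6, -6.6, -6.6],
  "gripper": [0.36, 0.36, 0.36, 0.36, 0.36]
}}

```text
t: 7.72
eef_pos: [0.5542, -0.0605, 0.0194]
orientation: [[-0.005, 1.0, -0.003], [1.0, 0.005, -0.002], [-0.002, -0.003, -1.0]]
contact_force: [-6.5, -1.3, 10.9]
finger_gap: 0.0308
gripper_force: 27.9
```

```bash
python3 -c "
from plan import *
plan([(.556,.06,90)],[5])
C={n:robot.read_camera(n) for n in('top','side')}
a=C['top']['pixels'][140:270,240:400,::-1];b=C['side']['pixels'][110:240,200:360,::-1]
cv2.imwrite('pics/m1.png',cv2.resize(np.hstack([a,b]),None,fx=2.5,fy=2.5,interpolation=cv2.INTER_CUBIC))"
```

```text
7.7167 [ 0.5542 -0.0605] 90.3 0.030796390175691468
[[np.float64(0.024), np.float64(0.0), 0], [np.float64(0.024), np.float64(0.001), 0], [np.float64(0.024), np.float64(0.0), 0], [np.float64(0.024), np.float64(0.001), 0], [np.float64(0.024), np.float64(0.0), 0]] [np.float64(0.1), np.float64(0.0), np.float64(0.1), np.float64(0.0), np.float64(0.1)]
```

View pics/m1.png

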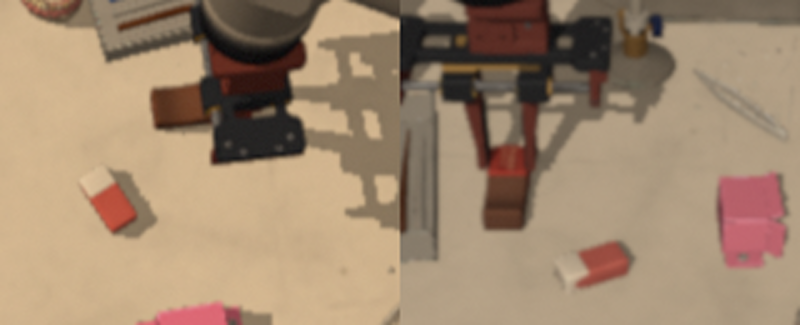

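The grip holds: the bar turned with the tool, its nose is at top px (301,182), and the wax and tray are both clear. I'll slide on past the wax.

{"api": "apply_moves", "payload": {
  "delta_pos": [
    [0.02, 0, 0],
    [0.024, 0, 0],
    [0.024, 0, 0],
    [0.024, 0, 0],
    [0.024, 0, 0]
  ],
  "turn": [0, 0, 0, 0, 0],
  "gripper": [0.36, 0.36, 0.36, 0.36, 0.36]
}}

```text
t: 8.23
eef_pos: [0.5561, 0.0558, 0.0196]
orientation: [[0.001, 1.0, 0.001], [1.0, -0.001, -0.002], [-0.002, 0.001, -1.0]]
contact_force: [0.1, -3.3, 4.1]
finger_gap: 0.0308
gripper_force: 26.0
```

```bash
python3 -c "
from plan import *
plan([(.535,.115,60),(.485,.165,30),(.467,.207,18.3)],[5,5,3])"
```

```text
8.2333 [0.5561 0.0558] 89.9 0.030756542043439212
[[np.float64(0.012), np.float64(-0.004), 0], [np.float64(0.011), np.float64(-0.006), 0], [np.float64(0.011), np.float64(-0.006), 0], [np.float64(0.01), np.float64(-0.008), 0], [np.float64(0.009), np.float64(-0.009), 0]] [np.float64(6.0), np.float64(6.0), np.float64(6.0), np.float64(6.0), np.float64(5.9)]
[[np.float64(0.004), np.float64(-0.014), 0], [np.float64(0.002), np.float64(-0.013), 0], [np.float64(0.001), np.float64(-0.014), 0], [np.float64(-0.001), np.float64(-0.014), 0], [np.float64(-0.002), np.float64(-0.014), 0]] [np.float64(6.0), np.float64(6.0), np.float64(6.0), np.float64(6.0), np.float64(6.0)]
[[np.float64(0.002), np.float64(-0.015), 0], [np.float64(0.0), np.float64(-0.015), 0], [np.float64(-0.0), np.float64(-0.016), 0]] [np.float64(3.9), np.float64(3.9), np.float64(3.9)]
```

{"api": "apply_moves", "payload": {
  "delta_pos": [
    [0.012, -0.004, 0],
    [0.011, -0.006, 0],
    [0.011, -0.006, 0],
    [0.01, -0.008, 0],
    [0.009, -0.009, 0]
  ],
  "turn": [6, 6, 6, 6, 6],
  "gripper": [0.36, 0.36, 0.36, 0.36, 0.36]
}}

```text
t: 8.65
eef_pos: [0.5352, 0.1145, 0.02]
orientation: [[0.505, 0.863, 0.002], [0.863, -0.505, -0.002], [-0.001, 0.003, -1.0]]
contact_force: [1.4, -6.1, 7.1]
finger_gap: 0.0306
gripper_force: 26.6
```

{"api": "apply_moves", "payload": {
  "delta_pos": [
    [0.004, -0.014, 0],
    [0.002, -0.013, 0],
    [0.001, -0.014, 0],
    [-0.001, -0.014, 0],
    [-0.002, -0.014, 0]
  ],
  "turn": [6, 6, 6, 6, 6],
  "gripper": [0.36, 0.36, 0.36, 0.36, 0.36]
}}

```text
t: 9.07
eef_pos: [0.4869, 0.1654, 0.0203]
orientation: [[0.869, 0.495, 0.004], [0.495, -0.869, 0.0], [0.004, 0.002, -1.0]]
contact_force: [3.3, -2.1, 5.7]
finger_gap: 0.0301
gripper_force: 26.4
```

{"api": "apply_moves", "payload": {
  "delta_pos": [
    [0.002, -0.015, 0],
    [0, -0.015, 0],
    [0, -0.016, 0],
    [0, 0, 0]
  ],
  "turn": [3.9, 3.9, 3.9, 0],
  "gripper": [0.36, 0.36, 0.36, 0.36]
}}

```text
t: 9.4
eef_pos: [0.4667, 0.211, 0.0205]
orientation: [[0.949, 0.314, 0.002], [0.314, -0.949, 0.002], [0.003, -0.001, -1.0]]
contact_force: [-2.8, 2.4, 11.6]
finger_gap: 0.0297
gripper_force: 27.4
```

```bash
python3 -c "
from plan import *
plan([(.467,.207,18.3)],[1])
C={n:robot.read_camera(n) for n in('top','side')}
a=C['top']['pixels'][130:260,150:310,::-1];b=C['side']['pixels'][200:330,160:320,::-1]
cv2.imwrite('pics/m2.png',cv2.resize(np.hstack([a,b]),None,fx=2.5,fy=2.5,interpolation=cv2.INTER_CUBIC))"
```

```text
9.4 [0.4667 0.211 ] 18.3 0.02972896489741817
[[np.float64(-0.001), np.float64(0.004), 0]] [np.float64(-0.0)]
```

View pics/m2.png

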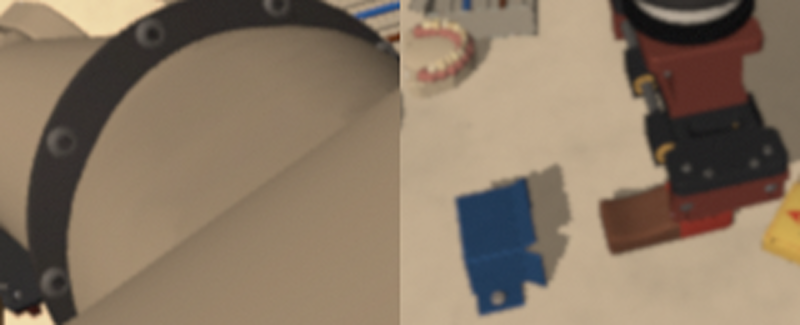

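The bar sits in front of the mouth, with its nose at side px (243,290). I'll check alignment with the holder in the same view, which cancels the calibration offset.

```bash
python3 - <<'E'
from plan import *
c=robot.read_camera("side")
cv2.imwrite('pics/m3.png',cv2.resize(c["pixels"][250:335,170:300,::-1],None,fx=6,fy=6,interpolation=cv2.INTER_CUBIC))
o=robot.get_obs();print(o["finger_gap"],o["gripper_force"],o["contact_force"])
E
```

```text
0.028141215632061678 11.92216177470982 [-3.74697992 -1.64495792 24.25898995]
```

View pics/m3.png

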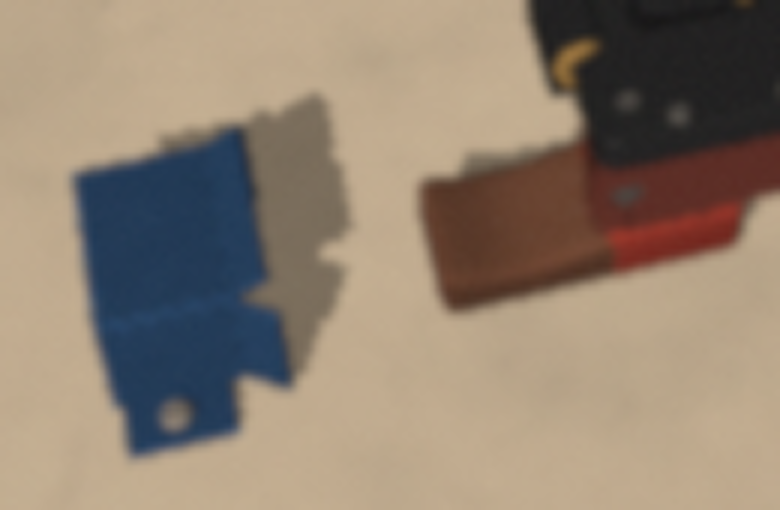

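{"api": "apply_moves", "payload": {
  "delta_pos": [
    [0, 0, 0],
    [0, 0, 0],
    [0, 0, 0.001],
    [0, 0, 0],
    [0, 0, 0]
  ],
  "turn": [0, 0, 0, 0, 0],
  "gripper": [0.0, 0.0, 0.0, 0.0, 0.0]
}}

```text
t: 9.97
eef_pos: [0.4668, 0.2108, 0.02]
orientation: [[0.949, 0.316, 0.002], [0.316, -0.949, 0.004], [0.003, -0.003, -1.0]]
contact_force: [-5.5, 2.8, 17.5]
finger_gap: 0.0441
gripper_force: 8.3
```

```bash
python3 - <<'E'
from plan import *
c=robot.read_camera("side");f=lambda u,v,z:ray(c,u/6+170-.4,v/6+250-.4,z)
hd=lambda a,b:np.degrees(np.arctan2(*(b-a)[::-1]))
a,b=f(740,240,0),f(452,309,0);print("bar edge",a,b,hd(a,b))
a,b=f(265,283,.043),f(100,322,.043);print("roof edge",a,b,hd(a,b))
a,b=f(240,430,.002),f(130,457,.002);print("flange",a,b,hd(a,b))
a,b=f(238,130,.043),f(76,175,.043);print("roof far",a,b,hd(a,b))
a,b=f(265,283,.043),f(238,130,.043);print("roof front",hd(b,a)-90)
print("flare tip",f(292,386,0))
o=robot.get_obs();print(o["eef_pos"],o["finger_gap"],o["gripper_force"],o["contact_force"])
cv2.imwrite('pics/m4.png',cv2.resize(c["pixels"][250:335,170:300,::-1],None,fx=6,fy=6,interpolation=cv2.INTER_CUBIC))
E
```

```text
bar edge [0.44102042 0.21863745] [0.51917287 0.24496948] 18.62030265954053
roof edge [0.56173388 0.26916027] [0.60179975 0.28276259] 18.752293760603308
flange [0.57040062 0.28667687] [0.59777764 0.29592806] 18.67105628183052
roof far [0.57731455 0.21948667] [0.61807504 0.23641058] 22.54840046431482
roof front 17.414603726962
flare tip [0.55925232 0.27132359]
[0.46686214 0.21083627 0.01997516] 0.04372228327443573 8.284587375819683 [-5.14174371  3.71013119 17.50828626]
```

View pics/m4.png

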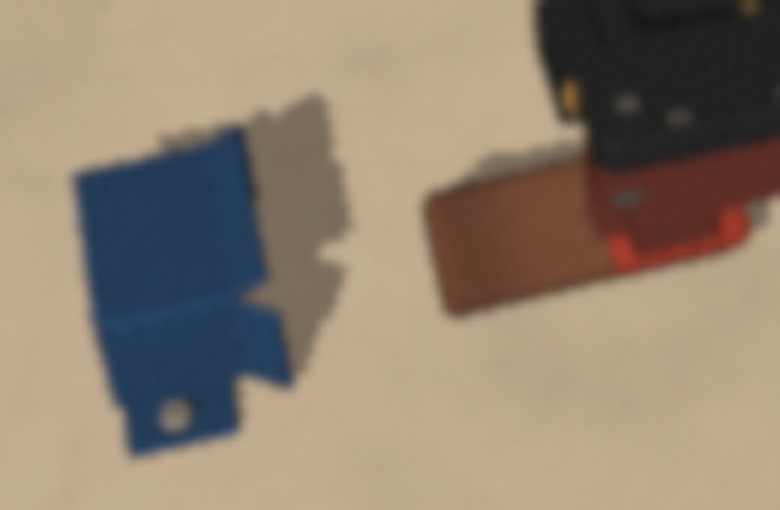

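The bar seems to have rolled in the fingers, because its side face is no longer visible. I'll open fully and lift away.

{"api": "apply_moves", "payload": {
  "delta_pos": [
    [0, 0, -0.003],
    [0, 0, -0.005],
    [0, 0, -0.005],
    [0, 0, -0.01],
    [0, 0, -0.02]
  ],
  "turn": [0, 0, 0, 0, 0],
  "gripper": [-1, -1, -1, -1, -1]
}}

```text
t: 10.43
eef_pos: [0.4651, 0.2068, 0.0606]
orientation: [[0.949, 0.314, -0.003], [0.314, -0.949, -0.002], [-0.004, 0.001, -1.0]]
contact_force: [0.0, 0.8, -0.3]
finger_gap: 0.0737
gripper_force: 0.0
```

{"api": "apply_moves", "payload": {
  "delta_pos": [
    [0, 0, -0.03],
    [-0.03, 0, -0.03],
    [-0.03, 0, 0]
  ],
  "turn": [0, 0, 0],
  "gripper": [-1, -1, -1]
}}

```text
t: 10.68
eef_pos: [0.4133, 0.1911, 0.1258]
orientation: [[0.95, 0.313, 0.008], [0.313, -0.95, 0.005], [0.009, -0.002, -1.0]]
contact_force: [-0.5, 0.7, -0.2]
finger_gap: 0.0877
gripper_force: 0.0
```

```bash
python3 - <<'E'
from plan import *
C={n:robot.read_camera(n) for n in('top','side')}
o=robot.get_obs();print(o["eef_pos"],o["finger_gap"],o["gripper_force"],o["contact_force"])
a=cv2.resize(C['side']["pixels"][255:320,170:300,::-1],None,fx=6,fy=6,interpolation=cv2.INTER_CUBIC)
cv2.imwrite('pics/m5.png',a)
cv2.imwrite('pics/side5.png',C['side']["pixels"][:,:,::-1]);cv2.imwrite('pics/top5.png',C['top']["pixels"][:,:,::-1])
E
```

```text
[0.40673506 0.18732605 0.12192439] 0.08760626360082711 0.0 [-0.63161424 -0.34802939 -0.25555555]
```

View pics/m5.png

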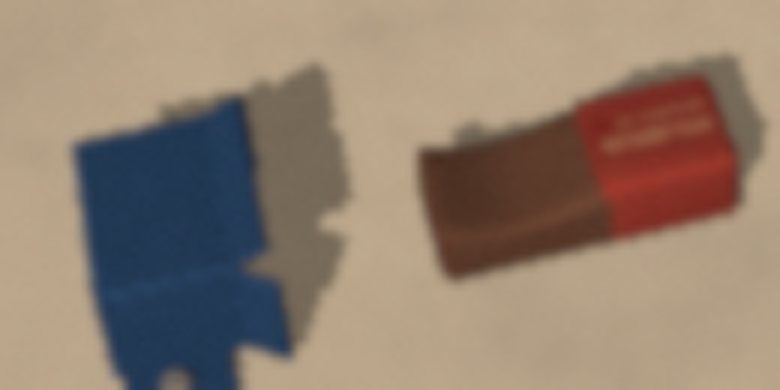

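The bar lies flat, upright and clear of the fingers, with its nose corner at side px (245,301). Its heading is 18.6° against the holder's 18.7°, it is laterally within about 1 mm, and the nose is about 46 mm short of the mouth. That was the 11th picture, one over the limit of 10, so I'll work from numbers only from here. I'll regrip with the gap limited to stop the wedging and push straight in.

{"api": "apply_moves", "payload": {
  "delta_pos": [
    [0.03, -0.003, 0],
    [0.03, 0, 0.02],
    [0, 0, 0.03],
    [0, 0, 0.02],
    [0, 0, 0]
  ],
  "turn": [0, 0, 0, 0, 0],
  "gripper": [-1, -1, -1, -1, -1]
}}

```text
t: 11.2
eef_pos: [0.464, 0.2094, 0.0474]
orientation: [[0.949, 0.314, -0.006], [0.314, -0.949, -0.003], [-0.007, 0.001, -1.0]]
contact_force: [-0.4, -1.6, 0.0]
finger_gap: 0.0879
gripper_force: 0.0
```

{"api": "apply_moves", "payload": {
  "delta_pos": [
    [0, 0, 0.015],
    [0, 0, 0.01],
    [0, 0, 0.004],
    [0, 0, 0],
    [0, 0, 0]
  ],
  "turn": [0, 0, 0, 0, 0],
  "gripper": [-1, -1, -1, 0.1, 0.1]
}}

```text
t: 11.62
eef_pos: [0.4663, 0.211, 0.0224]
orientation: [[0.949, 0.314, 0.001], [0.314, -0.949, 0.0], [0.001, 0.0, -1.0]]
contact_force: [0.5, -0.8, 0.8]
finger_gap: 0.0779
gripper_force: 0.0
```

{"api": "apply_moves", "payload": {
  "delta_pos": [
    [0, 0, 0],
    [0, 0, 0],
    [0, 0, 0],
    [0, 0, 0],
    [0, 0, 0]
  ],
  "turn": [0, 0, 0, 0, 0],
  "gripper": [0.1, 0.1, 0.1, 0.1, 0.1]
}}

```text
t: 12.03
eef_pos: [0.4661, 0.2109, 0.0221]
orientation: [[0.949, 0.314, 0.0], [0.314, -0.949, 0.0], [0.0, 0.0, -1.0]]
contact_force: [-0.1, -0.2, 0.4]
finger_gap: 0.0447
gripper_force: 0.0
```

{"api": "apply_moves", "payload": {
  "delta_pos": [
    [-0.003, 0, 0.0035],
    [0, 0, 0],
    [0, 0, 0],
    [0, 0, 0]
  ],
  "turn": [0, 0, 0, 0],
  "gripper": [0.1, 0.3, 0.3, 0.3]
}}

```text
t: 12.37
eef_pos: [0.4628, 0.2097, 0.0181]
orientation: [[0.949, 0.314, -0.001], [0.314, -0.949, -0.0], [-0.001, 0.0, -1.0]]
contact_force: [-0.5, 0.1, -0.7]
finger_gap: 0.0321
gripper_force: 30.0
```

{"api": "apply_moves", "payload": {
  "delta_pos": [
    [0.015, 0, 0],
    [0.02, 0, 0]
  ],
  "turn": [0, 0],
  "gripper": [0.3, 0.3]
}}

```text
t: 12.53
eef_pos: [0.4947, 0.2202, 0.0181]
orientation: [[0.949, 0.315, -0.003], [0.315, -0.949, -0.002], [-0.003, 0.001, -1.0]]
contact_force: [0.1, 0.6, -0.4]
finger_gap: 0.0323
gripper_force: 30.0
```

{"api": "apply_moves", "payload": {
  "delta_pos": [
    [0.014, 0, 0],
    [0.014, 0, 0],
    [0.012, 0, 0]
  ],
  "turn": [0, 0, 0],
  "gripper": [0.3, 0.3, 0.3]
}}

```text
t: 12.78
eef_pos: [0.5352, 0.2337, 0.0182]
orientation: [[0.949, 0.314, 0.0], [0.314, -0.949, 0.0], [0.0, -0.0, -1.0]]
contact_force: [0.3, -0.3, -0.7]
finger_gap: 0.0322
gripper_force: 30.0
```

{"api": "apply_moves", "payload": {
  "delta_pos": [
    [0.003, 0, 0],
    [0.003, 0, 0]
  ],
  "turn": [0, 0],
  "gripper": [0.3, 0.3]
}}

```text
t: 12.95
eef_pos: [0.54, 0.2353, 0.018]
orientation: [[0.949, 0.314, -0.001], [0.314, -0.949, -0.0], [-0.001, 0.0, -1.0]]
contact_force: [-0.3, -0.6, -1.1]
finger_gap: 0.0321
gripper_force: 30.0
```

{"api": "apply_moves", "payload": {
  "delta_pos": [
    [0.002, 0, 0],
    [0.002, 0, 0]
  ],
  "turn": [0, 0],
  "gripper": [0.3, 0.3]
}}

```text
t: 13.12
eef_pos: [0.5425, 0.2362, 0.018]
orientation: [[0.949, 0.315, -0.002], [0.315, -0.949, -0.001], [-0.002, 0.0, -1.0]]
contact_force: [-5.8, -1.0, 2.0]
finger_gap: 0.032
gripper_force: 30.0
```

{"api": "apply_moves", "payload": {
  "delta_pos": [
    [0.002, 0, 0],
    [0.002, 0, 0]
  ],
  "turn": [0, 0],
  "gripper": [0.3, 0.3]
}}

```text
t: 13.28
eef_pos: [0.5426, 0.2362, 0.0178]
orientation: [[0.949, 0.315, -0.009], [0.315, -0.949, -0.005], [-0.01, 0.002, -1.0]]
contact_force: [-16.7, -5.4, 16.0]
finger_gap: 0.0322
gripper_force: 30.1
```

{"api": "apply_moves", "payload": {
  "delta_pos": [
    [0.002, 0, 0],
    [0, 0, 0]
  ],
  "turn": [0, 0],
  "gripper": [0.3, 0.3]
}}

```text
t: 13.45
eef_pos: [0.5427, 0.2362, 0.0178]
orientation: [[0.949, 0.315, -0.012], [0.315, -0.949, -0.007], [-0.013, 0.002, -1.0]]
contact_force: [-17.2, -6.1, 16.0]
finger_gap: 0.0324
gripper_force: 30.1
```

There is a firm stop: 18 N straight along the slot with no further travel. I'll relax the push, open and lift away.

{"api": "apply_moves", "payload": {
  "delta_pos": [
    [-0.003, 0, 0],
    [-0.0025, 0, 0],
    [0, 0, 0],
    [0, 0, 0],
    [0, 0, 0]
  ],
  "turn": [0, 0, 0, 0, 0],
  "gripper": [0.3, 0.3, 0.0, -0.3, -0.3]
}}

```text
t: 13.87
eef_pos: [0.5451, 0.2371, 0.0187]
orientation: [[0.949, 0.314, 0.001], [0.314, -0.949, 0.001], [0.002, -0.0, -1.0]]
contact_force: [-0.5, 0.6, 0.1]
finger_gap: 0.0486
gripper_force: 0.0
```

{"api": "apply_moves", "payload": {
  "delta_pos": [
    [0, 0, 0],
    [0, 0, 0],
    [0, 0, -0.005],
    [0, 0, -0.02],
    [0, 0, -0.03]
  ],
  "turn": [0, 0, 0, 0, 0],
  "gripper": [-0.5, -0.5, -0.5, -0.5, -0.5]
}}

```text
t: 14.28
eef_pos: [0.5425, 0.2359, 0.0718]
orientation: [[0.949, 0.315, -0.005], [0.315, -0.949, -0.002], [-0.005, 0.001, -1.0]]
contact_force: [-0.2, -0.2, -0.3]
finger_gap: 0.066
gripper_force: 0.0
```

{"api": "apply_moves", "payload": {
  "delta_pos": [
    [-0.01, 0, -0.03],
    [-0.03, 0, -0.03],
    [-0.03, 0, -0.03],
    [-0.02, 0, 0],
    [0, 0, 0]
  ],
  "turn": [0, 0, 0, 0, 0],
  "gripper": [-0.5, -0.5, -0.5, -0.5, -0.5]
}}

```text
t: 14.7
eef_pos: [0.4575, 0.2081, 0.1642]
orientation: [[0.949, 0.315, 0.002], [0.315, -0.949, -0.0], [0.002, 0.001, -1.0]]
contact_force: [-0.2, -0.0, -0.3]
finger_gap: 0.0656
gripper_force: 0.0
```

```bash
python3 - <<'E'
from plan import *
c=robot.read_camera("side");o=robot.get_obs();print(o["t"],o["eef_pos"],o["finger_gap"],o["contact_force"])
p=c["pixels"].astype(int)[250:330,170:290]
m=((p[:,:,0]>90)&(p[:,:,0]>2*p[:,:,1])).astype(np.uint8)
n,l,s,_=cv2.connectedComponentsWithStats(m)
for k in range(1,n):
    if s[k,4]<20: continue
    q=np.argwhere(l==k)[:,::-1]+[170,250]
    print(s[k],cv2.boxPoints(cv2.minAreaRect(q.astype(np.float32))).round(1).tolist(),ray(c,*q.mean(0),.018))
    lo=np.array([[u,q[q[:,0]==u,1].max()] for u in np.unique(q[:,0])][3:-5],float);W=np.array([ray(c,u,v,0) for u,v in lo])
    a=np.polyfit(W[:,0],W[:,1],1);print("lower edge heading",np.degrees(np.arctan(a[0])),"lat",np.polyval(a,.53))
    print("x range along",ray(c,q[:,0].min(),q[:,1].max(),0),ray(c,q[:,0].max(),q[q[:,0]==q[:,0].max(),1].mean(),.01))
E
```

```text
14.75 [0.45912915 0.20844379 0.16347693] 0.06613630833058712 [0.34419196 0.39326927 0.12733172]
[ 48  30  25  26 468] [[214.89999389648438, 283.8999938964844], [238.39999389648438, 278.70001220703125], [243.3000030517578, 301.0], [219.8000030517578, 306.29998779296875]] [0.54306756 0.24275712]
lower edge heading 16.692513885414762 lat 0.2466989233050089
x range along [0.56236524 0.25434265] [0.52323767 0.24518208]
```

The bar is flat, within about 2° and 2 mm of the slot line. About 43 mm sticks out, so it is home. Handing in.

```bash
python3 -c "
from workcell import robot
print(robot.sign_off())"
```

```text
the job is handed in; nothing more can be done
None
```

The bar is in the blue holder, brown end first: it met the stop at about 18 N, then I let go and it measured flat, straight and home. I slid it round the wax block without touching it and handed in at 14.8 s (the hand-in returned no verdict), but I viewed 11 pictures, one over the limit of 10.

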